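# Tip a blank into the clamping jig and flip the hold-down over

## Robot

A 6-joint arm with a two-finger parallel gripper is mounted at the origin on the work surface. World frame = base frame: x ahead of the robot, y to its left, z up, the work surface at z = 0. Lengths are in m, angles in rad, forces in N, time in s.
With the tool pointing down it reaches from about 0.425 to 0.95 m from the base axis. Payload 3.5 kg.
Tool frame: the origin (TCP) lies between the finger pads; the fingertips stand 14 mm ahead of it and the grasp point (between the pads) lies 5 mm behind it (ctrl.tip_extent is the distance from the TCP to the fingertips, in m); x points along the fingers, z is the direction in which the jaws open and shut, and the axes are right-handed (so a half turn about x gives the same grasp; the last joint's range is limited). The gripper opens to 85 mm and grips with 20 to 120 N. Pads are 22 mm wide; open, the fingers measure 114 mm over their backs; the gripper's body (76 mm by 85 mm) begins 54 mm behind the grasp point. The pads swing forward as they close: fully open they stand 13 mm farther back than shut.
Start: joints at [-1.291, 0.286, 1.577, -0, 1.279, -0.15], TCP at [0.281, -0.614, 0.245] pointing down, gripper open.
Joint ranges: [-2.77, 2.77], [-0.9, 2.22], [0.21, 2.48], [-1.53, 4.67], [0.24, 2.81], [-2.84, 2.84]. Speed limits (rad/s): [2.79, 2.79, 3.14, 3.14, 3.14, 3.14].

## Interface

Orientations are given as a unit quaternion [x, y, z, w].
In Python, from plant import ctrl gives the robot as it stands.
- The arm moves only by the tool move_arm, never from a script. Its argument "commands" is one flat list of numbers, 4 for each row, row after row: the shift along the tool's x, y, z in units of 25 mm (1.0 is 25 mm), then the turn about the tool's x in units of 5 degrees (1.0 is 5 degrees). A call has 1 to 20 rows; each row shifts and turns the commanded pose from where the row before left it, along the tool's axes as they then stand; what a row does not reach is not made up. A row lasts 1/8 s, in which the tool goes at most 62.5 mm and 10.7 degrees, less where a joint would pass 70% of its speed; a pose out of reach is approached as far as the arm can. A call is refused whole if a number of a shift passes 1 or a number of a turn 1, either way. A call with a gripper value outside its range is refused whole. "jaw" is the finger opening in mm, from 0 to 85.4, set as the call begins (left out, the last holds). The fingers move at their own pace and stop on an object; "force" is the grip in N (left out, the last holds). Time passes only in rows, so rows that do not move let the fingers close. It gives the time, the measured TCP pose, the force and the opening at its end, in the units of the state.
- ctrl.get_state(): the state, without advancing time (a new reading comes with each control period).
- ctrl.read_camera(name): name is "side" or "top"; returns the picture (480x640x3 uint8, red, green, blue); there is no depth.
- ctrl.get_calibration(name): a dict with "camera_matrix" (3x3 intrinsics, pixels), "camera_from_world" (4x4, takes a point from world to camera coordinates). Camera axes: x right, y down, z forward; pixel columns grow to the right and rows downward; lengths in m; the calibration is good to about 2 mm. A picture is of the moment at which its call begins. get_calibration takes no time and is no camera call.
- ctrl.sign_off(): hands the job in, once; it reports no verdict.
The state is a dict: "time": time; "qpos": joint angles; "dq": joint speeds; "joint_efforts": joint torques, N m; "eef_pos": TCP position; "tcp_rot": TCP orientation; "contact_force": force on the tool from outside, world axes, zero at the start; "wrist_torque": the same for the moment, N m; "opening": opening from 0.0 (shut) to 1.0 (fully open).
Only numpy, scipy, OpenCV 4.12 (cv2) and the standard library are available. Lean on these libraries where they do the work, as an engineer would, in place of code of your own. Each camera call takes 0.05 s, during which the arm holds its last target.

## Task

On the white clamping jig, push the wooden block that stands on end over so that it lies flat with its top towards the dark end stop, then push it along the board until its end butts squarely against the middle of the stop, and only then flip the steel hold-down bar over so that it rests on the block. Do it all by pushing with the fingers: do not lift or carry the block, and leave the jar, the glue bottle and the offcut where they are.

Things in the scene. Friction and masses are not known exactly. Their poses are not given: they have to be found in the camera images.
- jig: Clamping jig fixed to the bench: white board 340 x 140 x 18 mm (x -150 to +190, y -70 to +70 in its own frame, top at z = 18). Origin on the bench surface, on the board's centreline; x runs level along the board from the open end (where the block stands) to the end stop, y across it, z up.
- stop_face (a point): Centre of the flat face of the dark wood end stop, at jig (100, 0, 33) mm, same axes as the jig. The stop is 50 mm (x) x 90 mm (y); its top is 46 mm above the bench. Two steel cheeks on it, outer faces at y = -35 and +35, reach 71 mm above the bench and carry the bar's hinge.
- blank: Loose pale wood block 30 x 80 x 120 mm, 0.14 to 0.28 kg, at first standing on its small end on the board, broad faces roughly across jig x. Origin: centre of the end it stands on; x through the thickness (roughly along jig x), y width, z length (up at first). Pushed near its top along jig x it falls by itself beyond about 14 degrees and lies flat, 15 to 60 mm short of the stop.
- blank_mid (a point): Centre of the block, 60 mm along its z from its origin; 33 mm above the bench when the block lies flat on the board.
- blank_top (a point): Centre of the block's upper end face, 120 mm along its z from its origin. This end comes to butt against the stop face.
- bar (a joint): Angle of the steel hold-down bar, rad: 0 = level, its foot on a flat-lying block; 1.57 = straight up; more = leaning back away from the block, as at the start (1.8 to 2.05; limit 2.1). Stiff hinge (0.075 N m): the bar stays while upright or leaning back, and drops by its own weight (0.3 kg) below about 1.0 rad.
- bar_end (a point): Centre of the bar's free end face, 120 mm from the hinge axis (along jig y, at jig x = 125, z = 60 mm). Flat steel, 40 mm wide, 8 mm thick; a 24 mm rubber foot, 100 mm from the hinge axis, stands 8 mm out of the face towards the block; the back face is plain.
- jar: Glass jar with a steel lid, 52 mm across, 70 mm tall, beside the jig; leave alone. Origin at centre of underside, z up.
- glue: White glue bottle with red cap, 48 mm across, 130 mm tall, beside the jig; leave alone. Origin at centre of underside, z up.
- offcut: Dark wood offcut 50 x 60 x 40 mm tall, beside the jig; leave alone. Origin at centre of underside, z up.
Not all that is in view belongs to the job. What is meant by the blank is not red or yellow, and is the larger of those in its own colour.

How it is judged:
On the way, in this order (a step that is already met when the one before it is completed fails the run):
1. the block lies flat on the jig with its end against the stop while the bar is still up (height (world z) of blank_mid below 0.038 m and angle between blank_mid's own z axis and vertical between 1.5 and 1.64 rad and x of blank_top in the frame of jig between 0.096 and 0.103 m and y of blank_mid in the frame of jig between -0.025 and 0.025 m and angle between the z axis of blank and the x axis of jig, either way round below 0.1 rad and value of joint bar above 1.2 rad), for 0.2 s.
2. the bar has been flipped over and rests on the block (value of joint bar below 0.05 rad and contact force between bar and blank above 0.2 N), for 0.2 s.
At the end, for the whole second after the job is handed in: The block lies flat on the jig board (within 4 degrees), the end that was its top within 4 mm of the end stop's face, square to it within 0.1 rad and within 25 mm of the board's centreline; the hold-down bar is down (under 0.05 rad) and rests on the block; all at rest (all of step 2 and height (world z) of blank_mid below 0.038 m and angle between blank_mid's own z axis and vertical between 1.5 and 1.64 rad and x of blank_top in the frame of jig between 0.096 and 0.103 m and y of blank_mid in the frame of jig between -0.025 and 0.025 m and angle between the z axis of blank and the x axis of jig, either way round below 0.1 rad and linear speed of blank below 0.02 m/s and velocity of joint bar below 0.1 rad/s); the robot touches nothing.
It fails at once if the block is lifted off the jig board (height (world z) of blank above 0.06 m or height (world z) of blank_mid above 0.105 m).
It fails at once if the jar is moved by more than 20 mm (distance of jar from where it was at the start of the episode above 0.02 m).
It fails at once if the glue is moved by more than 20 mm (distance of glue from where it was at the start of the episode above 0.02 m).
It fails at once if the offcut is moved by more than 20 mm (distance of offcut from where it was at the start of the episode above 0.02 m).
It also fails if it takes over 54 s, if anything falls off the work surface, if the arm or the gripper's body presses on something with over 40 N, if the wrist force passes 120 N, or if a joint passes its speed limit or range.

## Working session

There is one attempt and no reset: what is moved stays moved. The work goes in short steps, Python scripts to look and compute and a tool call to move; the robot and the scene stay as the last step left them, time stands still between calls to the robot, and variables do not carry over. Pictures are saved under pics/ and viewed, and the job is handed in when it is done.

Besides the shell and the picture viewer there is one more tool, called after "Emit:" as a command line: name --argument value ..., lists and objects as JSON in quotes. move_arm: Moves the arm, as the interface text tells. Its arguments: {"type":"object","properties":{"commands":{"type":"array"},"jaw":{"type":"number"},"force":{"type":"number"}},"required":["commands"]}

```bash
ls; mkdir -p pics; python3 - <<'E'
from plant import ctrl
import cv2
for n in("side","top"):
    im=ctrl.read_camera(n); cv2.imwrite(f"pics/{n}0.png",im[:,:,::-1])
    c=ctrl.get_calibration(n); print(n,c)
print(ctrl.get_state())
E
```

```text
pics
side {'camera_matrix': array([[579.06545916,   0.        , 314.92760901],
       [  0.        , 579.06545916, 236.4937482 ],
       [  0.        ,   0.        ,   1.        ]]), 'camera_from_world': array([[-0.96071685, -0.2774683 , -0.0058721 ,  0.560973  ],
       [-0.20354962,  0.71884518, -0.66470231,  0.21232435],
       [ 0.18865495, -0.63739544, -0.74708524,  0.81539106],
       [ 0.        ,  0.        ,  0.        ,  1.        ]])}
top {'camera_matrix': array([[553.89414548,   0.        , 321.39742644],
       [  0.        , 553.89414548, 235.5980239 ],
       [  0.        ,   0.        ,   1.        ]]), 'camera_from_world': array([[ 0.10779798, -0.99417208,  0.00120939, -0.09295834],
       [-0.97012172, -0.105456  , -0.21850143,  0.60060043],
       [ 0.21735556,  0.02238076, -0.97583588,  0.91087729],
       [ 0.        ,  0.        ,  0.        ,  1.        ]])}
{'time': 0.1, 'qpos': array([-1.29101673e+00,  2.87104026e-01,  1.57802597e+00, -1.34298941e-05,
        1.27859851e+00, -1.50013588e-01]), 'dq': array([ 0.00029331, -0.00049223, -0.00401384, -0.0011853 ,  0.00120477,
       -0.0004043 ]), 'joint_efforts': array([-6.73368595e-05, -4.07300806e+01, -2.93700922e+01, -1.81516170e-04,
        3.43934633e-03,  2.45537308e-06]), 'eef_pos': array([ 0.28111977, -0.61305671,  0.24407   ]), 'tcp_rot': array([ 0.38236945,  0.59569329, -0.38137985,  0.59455237]), 'contact_force': array([-0.72185734,  0.57928694,  0.73166454]), 'wrist_torque': array([ 0.01586806, -0.02518699, -0.01296065]), 'opening': 0.9978696011024342}
```

View pics/side0.png

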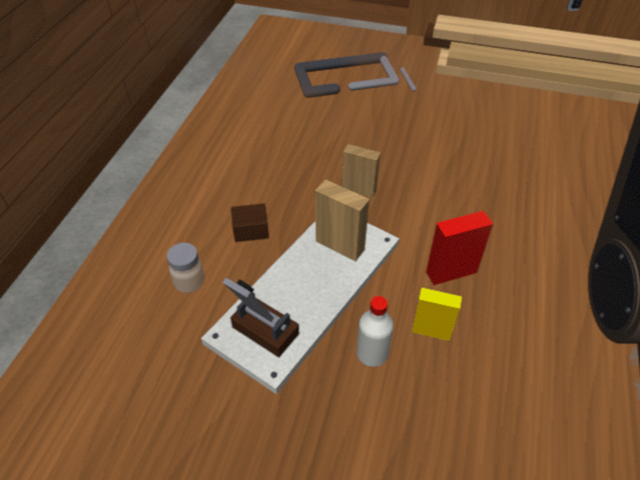

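View pics/top0.png

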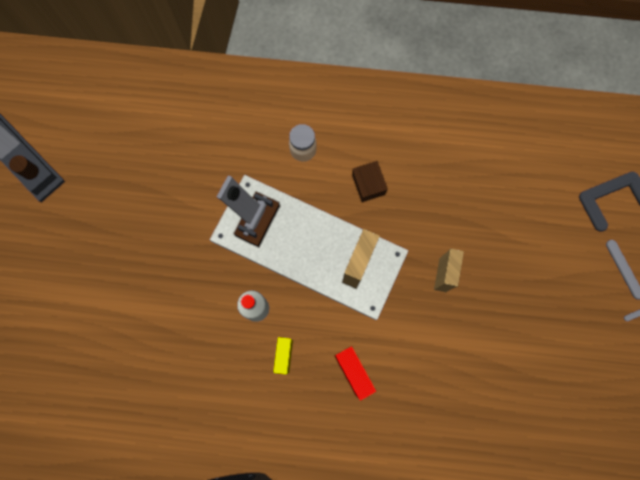

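The top view shows the white board with corners near (247,176), (408,250), (378,318), (211,240). The tall block is at about (360,258) on the board, the bar and stop at about (250,208), and a smaller wood block stands off the board at (450,270). Next I'll measure these.

```bash
cat > h.py <<'E'
import numpy as np, cv2
from plant import ctrl
C={n:ctrl.get_calibration(n) for n in("side","top")}
def ray(n,uv):
    K=C[n]["camera_matrix"];T=C[n]["camera_from_world"];R=T[:3,:3]
    return -R.T@T[:3,3], R.T@np.linalg.solve(K,[uv[0],uv[1],1.])
def onz(n,uv,z):
    o,d=ray(n,uv); return o+d*(z-o[2])/d[2]
def proj(n,p):
    T=C[n]["camera_from_world"];q=C[n]["camera_matrix"]@(T[:3,:3]@np.asarray(p,float)+T[:3,3]); return q[:2]/q[2]
E
python3 - <<'E'
from h import *
np.set_printoptions(precision=4,suppress=True)
for n in("side","top"):
    im=cv2.imread(f"pics/{n}0.png");hsv=cv2.cvtColor(im,cv2.COLOR_BGR2HSV)
    m=cv2.inRange(hsv,(0,0,150),(180,40,255))
    m[:120]=0; 
    cs,_=cv2.findContours(cv2.morphologyEx(m,cv2.MORPH_CLOSE,np.ones((3,3))),0,2)
    c=max(cs,key=cv2.contourArea);h=cv2.convexHull(c)
    ap=cv2.approxPolyDP(h,6,True)[:,0]
    print(n,cv2.contourArea(c),[(list(p),onz(n,p,.018)[:2].round(4)) for p in ap])
    # wood: pale
    big=cv2.resize(im[130:420,150:550] if n=="side" else im[120:350,190:480],None,fx=2 if n=="side" else 2.7,fy=2 if n=="side" else 2.5,interpolation=2)
    cv2.imwrite(f"pics/{n}0z.png",big)
E
```

```text
side 10697.0 [([np.int32(398), np.int32(238)], array([ 0.4777, -0.1399])), ([np.int32(275), np.int32(388)], array([0.5894, 0.179 ])), ([np.int32(201), np.int32(338)], array([0.72  , 0.1331])), ([np.int32(314), np.int32(222)], array([ 0.625 , -0.1368])), ([np.int32(369), np.int32(224)], array([ 0.532 , -0.1582]))]
top 10313.0 [([np.int32(244), np.int32(176)], array([0.7174, 0.1322])), ([np.int32(406), np.int32(250)], array([ 0.6077, -0.1845])), ([np.int32(376), np.int32(318)], array([ 0.4779, -0.1402])), ([np.int32(211), np.int32(240)], array([0.5875, 0.1757]))]
```

View pics/side0z.png

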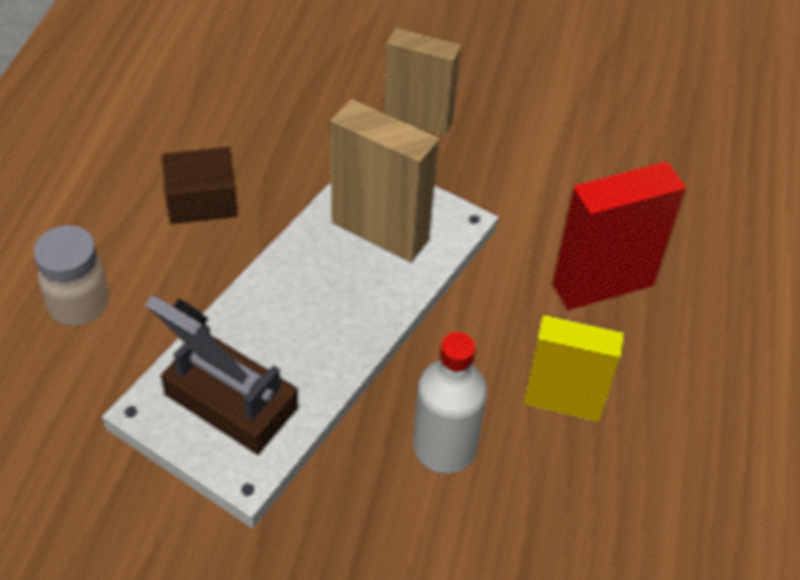

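View pics/top0z.png

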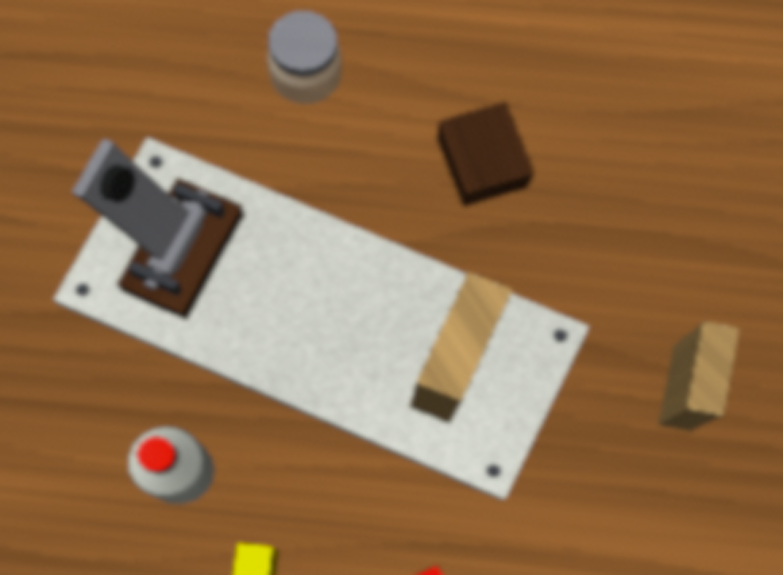

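```bash
cat >> h.py <<'E'
A=np.deg2rad(70.8);ex=np.array([np.cos(A),np.sin(A),0]);ey=np.array([-np.sin(A),np.cos(A),0])
O=np.array([.5914,-.0227,0])
def j(p): p=np.asarray(p)-O; return np.array([p@ex,p@ey,p[2]])
def w(q): return O+q[0]*ex+q[1]*ey+np.array([0,0,q[2]])
def state():
    from scipy.spatial.transform import Rotation as Ro
    s=ctrl.get_state();R=Ro.from_quat(s["tcp_rot"]).as_matrix()
    return s,R
E
python3 - <<'E'
from h import *
np.set_printoptions(precision=4,suppress=True)
im=cv2.imread("pics/top0.png");hsv=cv2.cvtColor(im,cv2.COLOR_BGR2HSV)
print(hsv[250,365],hsv[280,350],hsv[400,200])
bm=cv2.inRange(hsv,(0,60,0),(30,255,255)); 
# inside board
poly=np.array([[244,176],[406,250],[376,318],[211,240]]);pm=np.zeros_like(bm);cv2.fillPoly(pm,[poly],255)
top=cv2.inRange(hsv,(8,60,115),(25,255,255));top[:, :320]=0;top[:,400:]=0;top[:225]=0;top[300:]=0
pm2=cv2.dilate(pm,np.ones((3,3)));
cs,_=cv2.findContours(top&pm2,0,2);c=max(cs,key=cv2.contourArea)
r=cv2.minAreaRect(c);b=cv2.boxPoints(r);print(r)
for p in b: print("blk top",p,j(onz("top",p,.138)))
print("centre",j(onz("top",r[0],.138)))
for n,p in [("side",(330,238)),]: pass
# side view base corner guesses from zoom
for zx,zy in [(332,226),(413,259)]: print("base front",j(onz("side",(150+zx/2,130+zy/2),.018)))
for zx,zy in [(350,101),(438,139),(413,160),(331,118)]: print("top side",j(onz("side",(150+zx/2,130+zy/2),.138)))
def t(x,y):return (190+x/2.7,120+y/2.5)
def tri(a,b):
    o1,d1=ray("top",a);o2,d2=ray("side",b)
    X=np.linalg.lstsq(np.c_[d1,-d2],o2-o1,rcond=None)[0];return (o1+d1*X[0]+o2+d2*X[1])/2, np.linalg.norm(o1+d1*X[0]-o2-d2*X[1])
def s(x,y):return (150+x/2,130+y/2)
for a,b in [((74,191),(213,315)),((108,142),(151,299))]:
    p,e=tri(t(*a),s(*b));print("barend",j(p),e)
for k,(x,y) in {"offcut":(485,150),"decoy":(715,370)}.items(): print(k,j(onz("top",t(x,y),.04 if k=="offcut" else .09)))
print("jar",j(onz("top",t(303,42),.07)),"glue",j(onz("top",t(157,454),.13)))
st,R=state();print(R, j(st["eef_pos"]),ctrl.tip_extent)
E
```

```text
[ 19 127 169] [ 19 131  66] [ 14 171 143]
((370.08563232421875, 258.3116455078125), (41.62857437133789, 48.497703552246094), 24.443954467773438)
blk top [341.1028 271.774 ] [-0.0604  0.0383  0.138 ]
blk top [361.1712 227.6233] [-0.0593 -0.042   0.138 ]
blk top [399.0685 244.8493] [-0.127  -0.0422  0.138 ]
blk top [379. 289.] [-0.1269  0.0376  0.138 ]
centre [-0.0935 -0.0017  0.138 ]
base front [-0.0592 -0.0385  0.018 ]
base front [-0.068   0.0367  0.018 ]
top side [-0.0876 -0.0407  0.138 ]
top side [-0.0911  0.0375  0.138 ]
top side [-0.0617  0.0339  0.138 ]
top side [-0.0635 -0.0418  0.138 ]
barend [0.1613 0.0248 0.1869] 0.008150801699872166
barend [ 0.1649 -0.0196  0.1712] 0.0002767270970816405
offcut [-0.0324 -0.1557  0.04  ]
decoy [-0.2307 -0.058   0.09  ]
jar [ 0.1114 -0.1682  0.07  ] glue [0.0541 0.1448 0.13  ]
[[-0.0006  0.9091  0.4167]
 [ 0.002   0.4167 -0.909 ]
 [-1.      0.0003 -0.0021]] [-0.6596  0.0989  0.2441] 0.014
```

Emit:
move_arm --commands '[0,0,0,-1,0,0,0,-1,0,0,0,-1,0,0,0,-1,0,0,0,-1,0,0,0,-1,0,0,0,-1,0,0,0,-1,0,0,0,-1,0,0,0,-0.24,0,0,0,0]' --jaw 40

```text
time: 1.48
eef_pos: [0.2813, -0.6134, 0.2449]
tcp_rot: [0.118, 0.697, -0.118, 0.697]
contact_force: [0.0, -0.4, -0.0]
opening: 0.474
```

Emit:
move_arm --commands '[0,1,0.2,0,0,1,0.2,0,0,1,0.2,0,0,1,0.2,0,0,1,0.2,0,0,1,0.2,0,0,1,0.2,0,0,1,0.2,0,0,1,0.2,0,0,1,0.2,0,0,1,0.2,0,0,1,0.2,0,0,1,0.2,0,0,1,0.2,0,0,1,0.2,0,0,1,0.2,0,0,1,0.2,0,0,1,0.2,0,0,1,0.2,0,0,0,0,0]'

```text
time: 3.98
eef_pos: [0.5275, -0.1943, 0.2453]
tcp_rot: [0.117, 0.697, -0.117, 0.697]
contact_force: [0.3, 0.6, 0.1]
opening: 0.47
```

```bash
python3 - <<'E'
from h import *
np.set_printoptions(precision=4,suppress=True)
st,R=state();print(st["time"],R,j(st["eef_pos"]),R[:,1]@ex,R[:,1]@ey,st["opening"],st["qpos"],st["contact_force"])
E
```

```text
3.975 [[-0.      0.3258  0.9454]
 [-0.      0.9454 -0.3258]
 [-1.     -0.     -0.    ]] [-0.183   0.0039  0.2453] 0.9999947758956872 0.003232333181651844 0.4696821147382878 [-0.5333  0.0386  1.8573 -0.      1.2458 -0.2014] [0.3324 0.6321 0.0882]
```

Emit:
move_arm --commands '[0,1,0.12,0,0,1,0.12,0,0,0,0,0,1,0,0,0,1,0,0,0,1,0,0,0,1,0,0,0,1,0,0,0,0.2,0,0,0,0,0,0,0]'

```text
time: 5.22
eef_pos: [0.549, -0.1516, 0.1156]
tcp_rot: [0.118, 0.697, -0.118, 0.697]
contact_force: [0.4, 0.6, 0.0]
opening: 0.47
```

```bash
python3 - <<'E'
from h import *
np.set_printoptions(precision=4,suppress=True)
st,R=state();print(st["time"],j(st["eef_pos"]),st["contact_force"])
a=ctrl.read_camera("side")[100:300,230:480];b=ctrl.read_camera("top")[170:370,270:520]
cv2.imwrite("pics/a1.png",cv2.resize(np.hstack([a,b]),(800,320))[:,:,::-1])
E
```

```text
5.225 [-0.1356 -0.0024  0.1156] [0.4084 0.5588 0.0183]
```

View pics/a1.png

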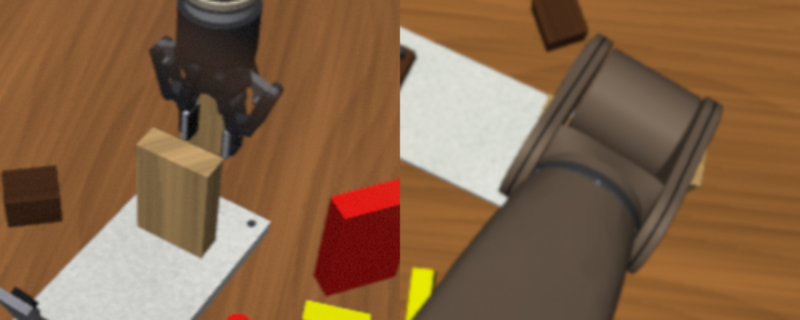

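Emit:
move_arm --commands '[0,0.8,0,0,0,0.3,0,0,0,0.3,0,0,0,0.3,0,0,0,0.3,0,0,0,0.3,0,0,0,0.3,0,0,0,0.2,0,0,0,0,0,0]'

```text
time: 6.45
eef_pos: [0.5722, -0.0845, 0.1153]
tcp_rot: [0.118, 0.697, -0.118, 0.697]
contact_force: [0.7, -0.6, 0.8]
opening: 0.47
```

```bash
cat >snap.py <<'E'
from h import *
import sys
np.set_printoptions(precision=4,suppress=True)
st,R=state();print(st["time"],j(st["eef_pos"]),st["contact_force"])
S=ctrl.read_camera("side");T=ctrl.read_camera("top")
n=sys.argv[1]
cv2.imwrite(f"pics/{n}_S.png",S[:,:,::-1]);cv2.imwrite(f"pics/{n}_T.png",T[:,:,::-1])
cv2.imwrite(f"pics/{n}.png",cv2.resize(np.hstack([S[150:400,180:430],T[150:400,190:440]]),(800,400),interpolation=2)[:,:,::-1])
E
python3 snap.py b1
```

```text
6.45 [-0.0646 -0.0022  0.1153] [ 0.7158 -0.6022  0.7867]
```

View pics/b1.png

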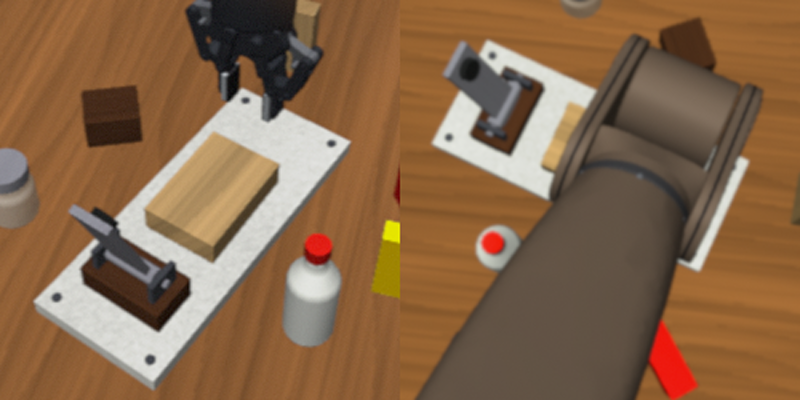

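The side view shows the block lying flat on the board. In the 1.6x crop its top corners are near (213,134), (279,176), (212,240) and (147,209), and there is a gap between it and the stop.

```bash
cat > blk.py <<'E'
from h import *
import sys
np.set_printoptions(precision=4,suppress=True)
n=sys.argv[1]
im=cv2.imread(f"pics/{n}_S.png");hsv=cv2.cvtColor(im,cv2.COLOR_BGR2HSV)
# restrict to board top region
c=[proj("side",w(q)) for q in [(-.15,-.09,.018),(.093,-.09,.018),(.093,.07,.018),(-.15,.07,.018)]]
pm=np.zeros(im.shape[:2],np.uint8);cv2.fillPoly(pm,[np.array(c).astype(int)],255)
m=cv2.inRange(hsv,(8,60,125),(30,200,255))&pm
m=cv2.morphologyEx(m,cv2.MORPH_OPEN,np.ones((3,3)))
cs,_=cv2.findContours(m,0,2);k=max(cs,key=cv2.contourArea)
h=cv2.convexHull(k);e=2.
ap=cv2.approxPolyDP(h,4,True)[:,0]
print(cv2.contourArea(k))
for p in ap: print(p,j(onz("side",p,.048)))
cv2.polylines(im,[ap.reshape(-1,1,2)],True,(0,0,255),1)
cv2.imwrite(f"pics/{n}_k.png",cv2.resize(im[150:400,180:430],(600,600)))
E
python3 blk.py b1
```

```text
3231.0
[353 252] [-0.0562  0.0359  0.048 ]
[310 307] [0.0691 0.0415 0.048 ]
[271 288] [ 0.0748 -0.027   0.048 ]
[271 279] [ 0.0613 -0.0376  0.048 ]
[312 233] [-0.0519 -0.0412  0.048 ]
```

View pics/b1_k.png

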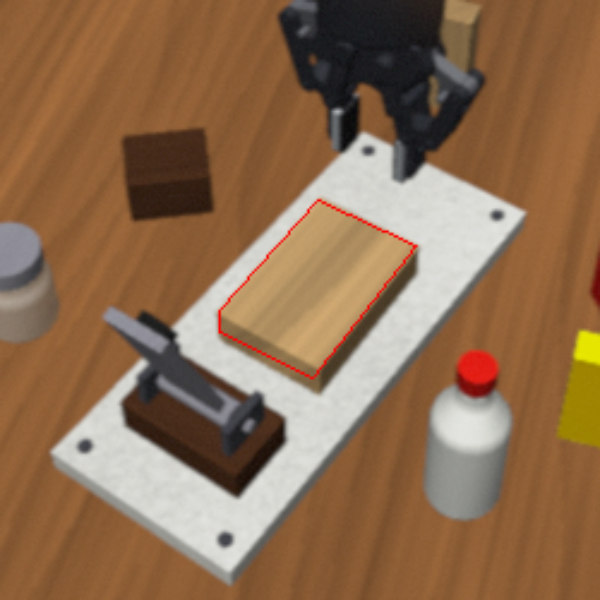

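Emit:
move_arm --commands '[0,-0.8,0,0,0,-0.8,0,0,0,0,0,0,1,0,0,0,1,0,0,0,0.94,0,0,0,0,0,0,0,0,0.5,0,0,0,0.5,0,0,0,0.3,0,0,0,0,0,0]'

```text
time: 7.92
eef_pos: [0.5701, -0.091, 0.0423]
tcp_rot: [0.117, 0.697, -0.117, 0.698]
contact_force: [-0.2, -0.2, -0.2]
opening: 0.466
```

Emit:
move_arm --commands '[0,0.3,0,0,0,0.3,0,0,0,0.2,0,0,0,0.2,0,0,0,0,0,0]'

```text
time: 8.55
eef_pos: [0.5779, -0.0676, 0.0416]
tcp_rot: [0.118, 0.697, -0.117, 0.697]
contact_force: [-1.1, -0.3, -0.8]
opening: 0.469
```

```bash
python3 snap.py c1; python3 blk.py c1
```

```text
8.55 [-0.0468 -0.002   0.0416] [-1.1108 -0.2627 -0.7706]
3452.5
[308 242] [-0.0323 -0.0351  0.048 ]
[344 264] [-0.0275  0.0377  0.048 ]
[293 320] [0.1016 0.0346 0.048 ]
[262 300] [ 0.0999 -0.0243  0.048 ]
[260 288] [ 0.0843 -0.0406  0.048 ]
```

View pics/c1_k.png

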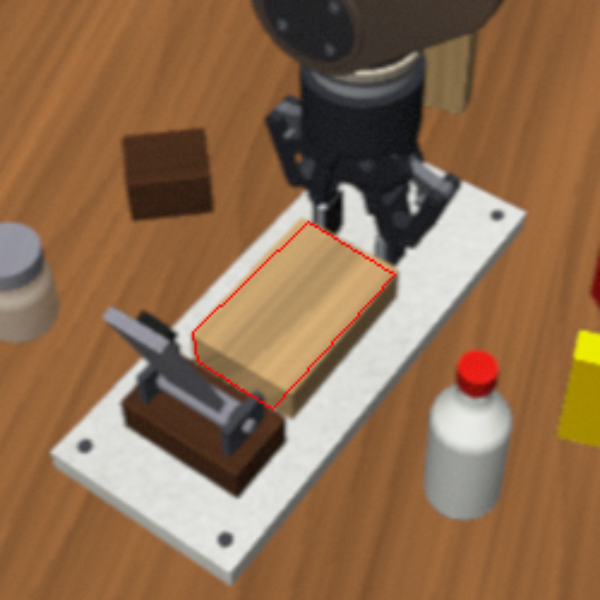

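The block has moved and its rear edge is at about x = -0.033, so about 12 mm remain. The path is clear.

Emit:
move_arm --commands '[0,0.2,0,0,0,0.15,0,0,0,0.1,0,0,0,0,0,0]'

```text
time: 9.15
eef_pos: [0.5817, -0.0573, 0.0419]
tcp_rot: [0.118, 0.697, -0.118, 0.697]
contact_force: [-0.1, 0.1, 0.2]
opening: 0.472
```

Emit:
move_arm --commands '[0,0.08,0,0,0,0,0,0]'

```text
time: 9.4
eef_pos: [0.5823, -0.0556, 0.0419]
tcp_rot: [0.118, 0.697, -0.118, 0.697]
contact_force: [-0.4, 0.3, -0.4]
opening: 0.466
```

```bash
python3 snap.py d1; python3 blk.py d1
```

```text
9.4 [-0.0341 -0.0023  0.0419] [-0.3983  0.2528 -0.3912]
3210.5
[302 246] [-0.0198 -0.0381  0.048 ]
[340 269] [-0.0156  0.0381  0.048 ]
[293 319] [0.1003 0.0336 0.048 ]
[255 293] [ 0.0959 -0.0409  0.048 ]
```

View pics/d1_k.png

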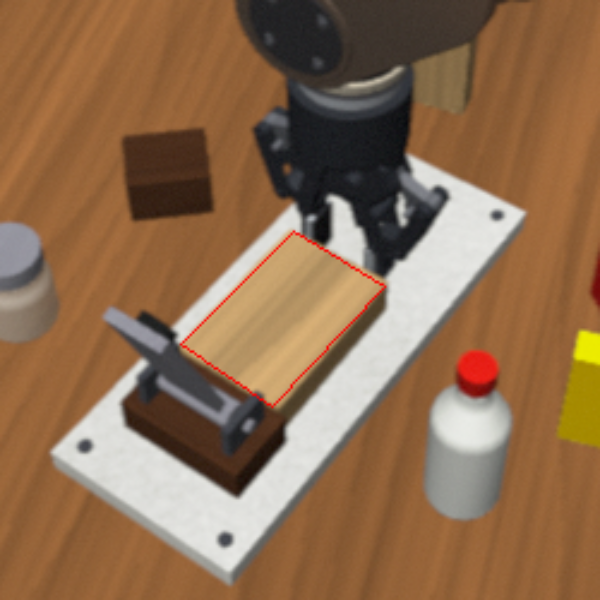

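Nearly touching. The wrist force shows no firm contact yet, so I'll press on in small steps.

Emit:
move_arm --commands '[0,0.08,0,0,0,0,0,0]'

```text
time: 9.75
eef_pos: [0.5827, -0.0546, 0.042]
tcp_rot: [0.117, 0.697, -0.118, 0.697]
contact_force: [-2.7, -4.2, 1.1]
opening: 0.472
```

Emit:
move_arm --commands '[0,0.06,0,0,0,0,0,0]'

```text
time: 10.0
eef_pos: [0.5827, -0.0546, 0.042]
tcp_rot: [0.116, 0.698, -0.119, 0.697]
contact_force: [-3.8, -9.3, 1.9]
opening: 0.468
```

Emit:
move_arm --commands '[0,0.06,0,0,0,0,0,0]'

```text
time: 10.25
eef_pos: [0.5827, -0.0545, 0.042]
tcp_rot: [0.115, 0.698, -0.12, 0.696]
contact_force: [-5.8, -12.9, 3.3]
opening: 0.467
```

```bash
python3 snap.py e1; python3 blk.py e1;  python3 - <<'E'
import cv2
a=cv2.imread("pics/e1_S.png")[230:390,200:400];b=cv2.imread("pics/e1_T.png")[160:320,200:400]
import numpy as np
cv2.imwrite("pics/e1q.png",cv2.resize(np.hstack([a,b]),(800,320),interpolation=2))
E
```

```text
10.25 [-0.0329 -0.0022  0.042 ] [ -5.8028 -12.9124   3.2858]
3193.0
[303 247] [-0.019  -0.0355  0.048 ]
[339 270] [-0.0131  0.0379  0.048 ]
[292 319] [0.1011 0.0324 0.048 ]
[255 293] [ 0.0959 -0.0409  0.048 ]
```

View pics/e1q.png

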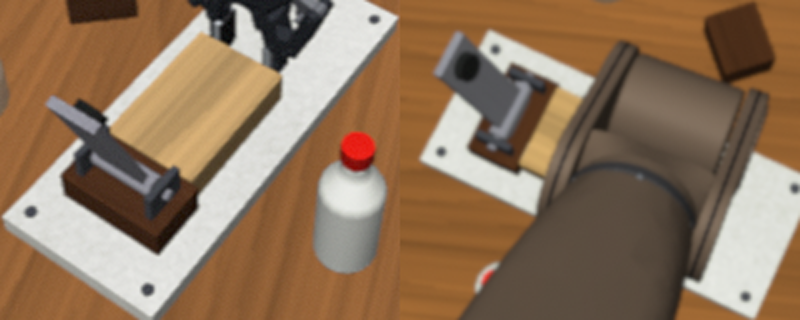

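Emit:
move_arm --commands '[0,-0.3,0,0,0,-0.6,0,0,0,-0.6,0,0,0,0,0,0,1,0,0,0,-1,0,0,0,-1,0,0,0,-1,0,0,0,-1,0,0,0,-1,0,0,0,-1,0,0,0,-1,0,0,0,-1,0,0,0,-1,0,0,0,-1,0,0,0,0,-1,0,0,0,-1,0,0,0,0,0,0]'

```text
time: 12.6
eef_pos: [0.5548, -0.1344, 0.2668]
tcp_rot: [0.119, 0.697, -0.118, 0.697]
contact_force: [0.3, -0.6, 0.2]
opening: 0.465
```

I made an error in that call: one row was +1 (down) just after the retreat, so the fingertips may have tapped the board. I'll check the scene.

```bash
python3 snap.py f1; python3 blk.py f1; python3 - <<'E'
from h import *
s,R=state();print(s["contact_force"],s["wrist_torque"],s["time"],R)
E
```

```text
12.6 [-0.1175 -0.0022  0.2668] [ 0.2792 -0.5609  0.2431]
3166.0
[303 247] [-0.019  -0.0355  0.048 ]
[339 270] [-0.0131  0.0379  0.048 ]
[293 319] [0.1003 0.0336 0.048 ]
[255 293] [ 0.0959 -0.0409  0.048 ]
[-0.81145099  1.2141834   0.27643922] [ 0.03950977 -0.02054477  0.0021724 ] 12.7 [[ 5.87872164e-05  3.28776695e-01  9.44407688e-01]
 [ 8.07581613e-04  9.44407366e-01 -3.28776634e-01]
 [-9.99999672e-01  7.82014147e-04 -2.09994934e-04]]
```

View pics/f1.png

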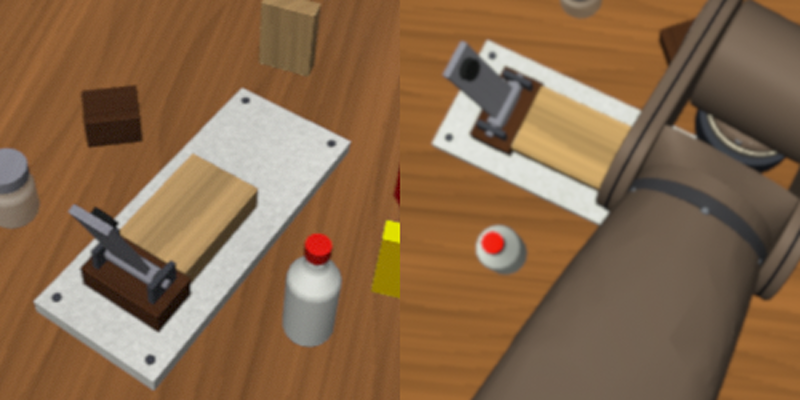

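Emit:
move_arm --commands '[0,1,0,0,0,1,0,0,0,1,0,0,0,1,0,0,0,1,0,0,0,1,0,0,0,1,0,0,0,1,0,0,0,1,0,0,0,1,0,0,0,1,0,0,0,1,0,0,0,1,0,0,0,0.5,0,0,0,0,0,0]' --jaw 0

```text
time: 14.58
eef_pos: [0.6661, 0.1859, 0.2665]
tcp_rot: [0.117, 0.697, -0.117, 0.697]
contact_force: [-0.3, -0.6, 0.1]
opening: -0.002
```

```bash
python3 snap.py g1; python3 -c "
import cv2,numpy as np
b=cv2.imread('pics/g1_T.png');cv2.imwrite('pics/g1z.png',cv2.resize(b[140:340,180:430],(800,600),interpolation=2))"
```

```text
14.575 [ 0.2216 -0.0019  0.2665] [-0.2843 -0.6312  0.0757]
```

View pics/g1z.png

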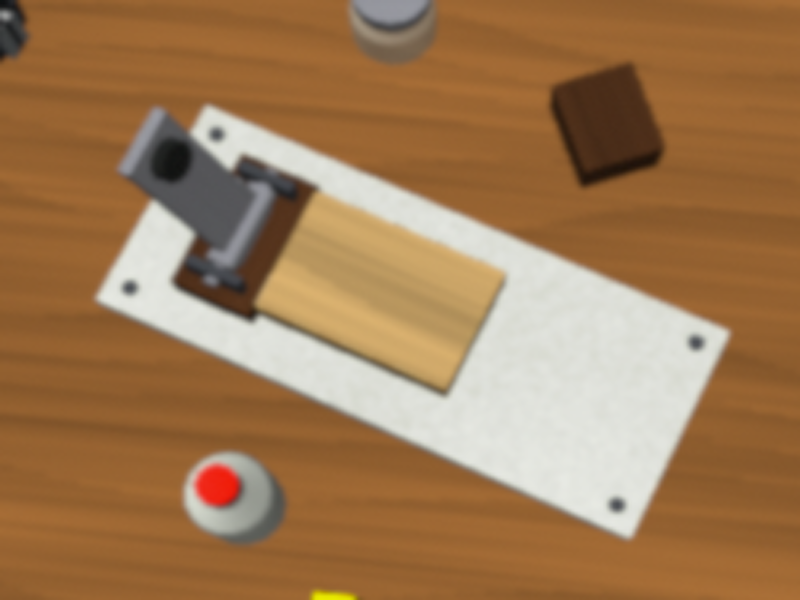

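View pics/g1_S.png

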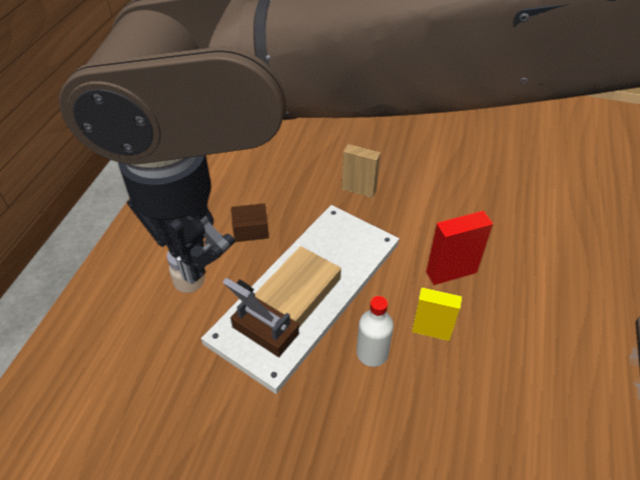

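The view is clear and the block lies flush with the stop face. In the zoomed crop its corners are (318,190), (505,273), (445,392) and (257,302). A quick numeric check before the bar.

```bash
python3 - <<'E'
from h import *
im=cv2.imread("pics/g1_T.png");hsv=cv2.cvtColor(im,cv2.COLOR_BGR2HSV)
m=cv2.inRange(hsv,(8,60,115),(25,255,255));q=np.zeros_like(m);cv2.fillPoly(q,[np.array([[250,185],[372,240],[340,300],[245,255]])],255)
wm=cv2.inRange(hsv,(0,0,140),(180,45,255))
m&=q
m=cv2.morphologyEx(m,cv2.MORPH_OPEN,np.ones((3,3)))
c=max(cv2.findContours(m,0,1)[0],key=cv2.contourArea);r=cv2.minAreaRect(c);b=cv2.boxPoints(r)
for p in b: print(p,j(onz("top",p,.048)).round(4))
print(j(onz("top",r[0],.048)).round(4))
for x,y in [(318,190),(505,273),(445,392),(257,302)]: print(j(onz("top",(180+x/3.2,140+y/3),.048)).round(4))
# bar end lines
for x,y in [(122,172),(160,108)]:
  for z in (.17,.175,.18): print("bar",z,j(onz("top",(180+x/3.2,140+y/3),z)).round(4))
E
```

```text
[257.55457 242.17857] [0.1006 0.0398 0.048 ]
[276.80695 201.40886] [ 0.1032 -0.043   0.048 ]
[338.3363  230.46437] [-0.0212 -0.0419  0.048 ]
[319.08392 271.23407] [-0.0218  0.0401  0.048 ]
[ 0.0398 -0.0009  0.048 ]
[ 0.0973 -0.0418  0.048 ]
[-0.0208 -0.0406  0.048 ]
[-0.0213  0.0392  0.048 ]
[0.0973 0.0352 0.048 ]
bar 0.17 [0.1666 0.0187 0.17  ]
bar 0.175 [0.1651 0.0196 0.175 ]
bar 0.18 [0.1636 0.0206 0.18  ]
bar 0.17 [ 0.166  -0.0212  0.17  ]
bar 0.175 [ 0.1645 -0.02    0.175 ]
bar 0.18 [ 0.163  -0.0189  0.18  ]
```

Emit:
move_arm --commands '[1,0,0,0,1,0,0,0,1,0,0,0,1,0,0,0,0.66,0,0,0,0,0,0,0,0,-0.6,0,0,0,-0.6,0,0,0,-0.4,0,0,0,-0.4,0,0,0,-0.4,0,0,0,-0.4,0,0,0,0,0,0]'

```text
time: 16.3
eef_pos: [0.6444, 0.1186, 0.154]
tcp_rot: [0.118, 0.696, -0.118, 0.699]
contact_force: [-0.7, 1.8, 8.7]
opening: -0.005
```

```bash
python3 snap.py h1
```

```text
16.3 [ 0.1508 -0.0036  0.154 ] [-0.6992  1.7576  8.6806]
```

View pics/h1.png

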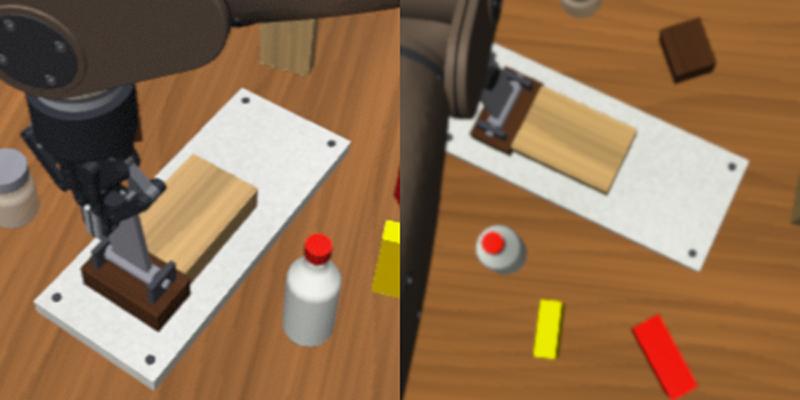

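The bar end is catching higher up the fingers: the wrist reads 8.7 N upward and the TCP has risen 4 mm. I'll back off, raise the tips 20 mm and push again.

Emit:
move_arm --commands '[0,0.5,0,0,0,0.3,0,0,-0.8,0,0,0,0,0,0,0,0,-0.4,0,0,0,-0.4,0,0,0,-0.2,0,0,0,0,0,0]'

```text
time: 17.4
eef_pos: [0.641, 0.1135, 0.17]
tcp_rot: [0.118, 0.697, -0.118, 0.697]
contact_force: [0.6, 0.7, -0.8]
opening: -0.002
```

```bash
python3 snap.py h2
```

```text
17.4 [ 0.1449 -0.002   0.17  ] [ 0.6226  0.711  -0.8018]
```

View pics/h2.png

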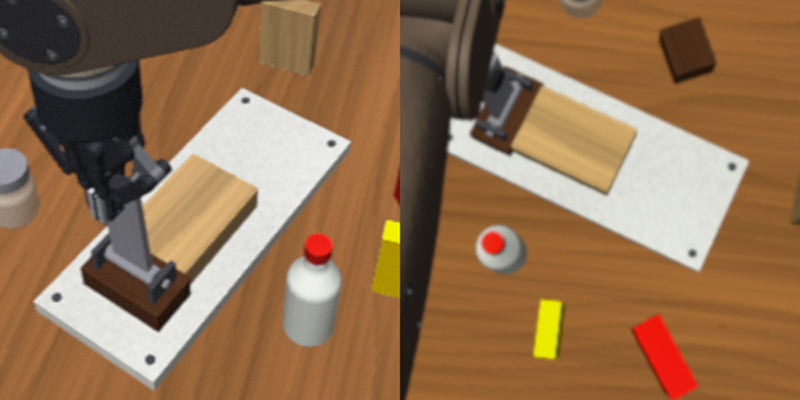

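The bar now moves freely. I'll keep pushing and lower slightly as it tips.

Emit:
move_arm --commands '[0,-0.4,0,0,0,-0.4,0,0,0,-0.4,0,0,0,-0.3,0,0,0,0,0,0]'

```text
time: 18.12
eef_pos: [0.6289, 0.078, 0.1704]
tcp_rot: [0.118, 0.697, -0.118, 0.697]
contact_force: [0.2, 0.4, 0.3]
opening: -0.002
```

```bash
python3 snap.py h3
```

```text
18.125 [ 0.1074 -0.0023  0.1704] [0.1869 0.3821 0.3035]
```

View pics/h3.png

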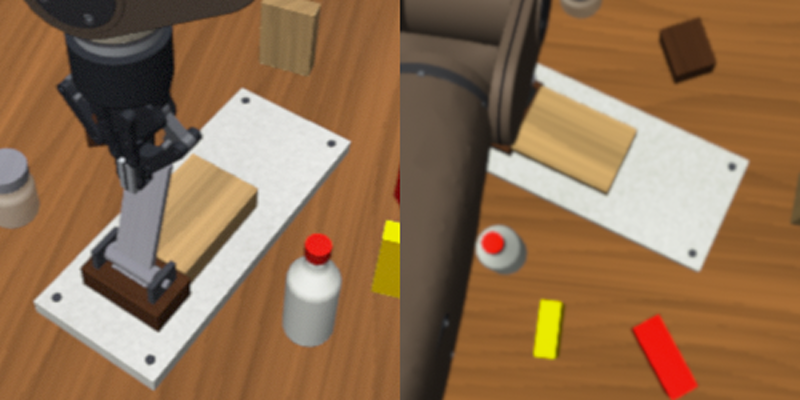

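Emit:
move_arm --commands '[0.2,-0.3,0,0,0.2,-0.3,0,0,0.2,-0.3,0,0,0.2,-0.3,0,0,0.2,-0.4,0,0,0,-0.4,0,0,0,-0.4,0,0,0,0,0,0,0,0,0,0,0,0,0,0]'

```text
time: 19.48
eef_pos: [0.6095, 0.0224, 0.1455]
tcp_rot: [0.118, 0.697, -0.118, 0.697]
contact_force: [0.2, 0.5, 0.2]
opening: 0.001
```

```bash
python3 snap.py h4
```

```text
19.475 [ 0.0486 -0.0022  0.1455] [0.1632 0.4995 0.1791]
```

View pics/h4.png

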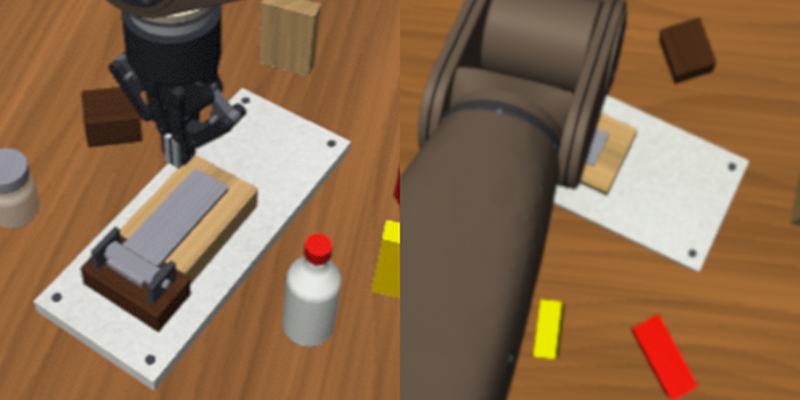

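The bar lies flat on the block in the side view. I'll lift clear and move aside for a final check.

Emit:
move_arm --commands '[-1,0,0,0,-1,0,0,0,-1,0,0,0,-1,0,0,0,-1,0,0,0,0,1,0,0,0,1,0,0,0,1,0,0,0,1,0,0,0,1,0,0,0,1,0,0,0,1,0,0,0,0,0,0,0,0,0,0]'

```text
time: 21.32
eef_pos: [0.6668, 0.1875, 0.2701]
tcp_rot: [0.117, 0.697, -0.118, 0.697]
contact_force: [-0.7, 0.1, -0.1]
opening: 0.001
```

```bash
python3 snap.py k1; python3 -c "
import cv2,numpy as np
b=cv2.imread('pics/k1_T.png')[140:340,180:430];a=cv2.imread('pics/k1_S.png')[200:400,180:430];cv2.imwrite('pics/k1z.png',cv2.resize(np.hstack([a,b]),(800,320),interpolation=2))
from h import *
a=cv2.imread('pics/k1_T.png');hsv=cv2.cvtColor(a,cv2.COLOR_BGR2HSV)
b0=cv2.imread('pics/top0.png')
"
```

```text
21.325 [ 0.2233 -0.0021  0.2701] [-0.7255  0.064  -0.1099]
```

View pics/k1z.png

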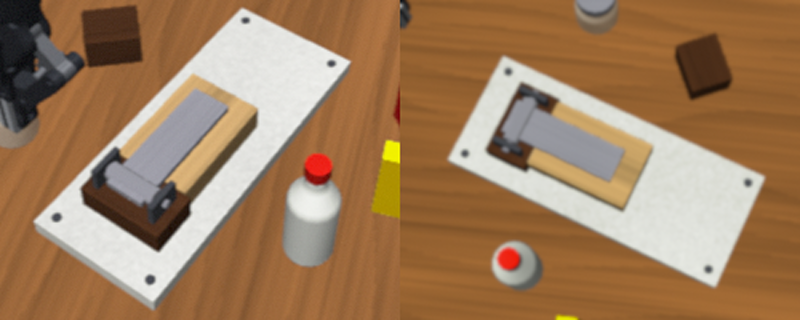

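```bash
python3 - <<'E'
from h import *
def mask(n):
    im=cv2.imread(n);h=cv2.cvtColor(im,cv2.COLOR_BGR2HSV);m=cv2.inRange(h,(8,60,115),(25,255,255));q=np.zeros_like(m);cv2.fillPoly(q,[np.array([[250,185],[372,240],[340,300],[245,255]])],255)
    return cv2.morphologyEx(m&q,cv2.MORPH_OPEN,np.ones((3,3)))
for n in("g1","k1"):
    m=mask(f"pics/{n}_T.png");c=max(cv2.findContours(m,0,1)[0],key=cv2.contourArea);r=cv2.minAreaRect(cv2.convexHull(c));print(n)
    for p in cv2.boxPoints(r): print(j(onz("top",p,.048)).round(4))
# bar end corners, tri: k1z coords
for t,s in [((624,152),(227,97)),((611,179),(195,160))]: pass
a=(180+(626-400)/1.6,140+150/1.6);b=(180+(612-400)/1.6,140+180/1.6)
for p in(a,b): print("bar end top at z .064",j(onz("top",p,.064)).round(4))
E
```

```text
g1
[0.1006 0.0398 0.048 ]
[ 0.1032 -0.043   0.048 ]
[-0.0212 -0.0419  0.048 ]
[-0.0218  0.0401  0.048 ]
k1
[0.1005 0.0399 0.048 ]
[ 0.1033 -0.0429  0.048 ]
[-0.021  -0.0419  0.048 ]
[-0.0216  0.0399  0.048 ]
bar end top at z .064 [ 0.0025 -0.0199  0.064 ]
bar end top at z .064 [0.0019 0.0172 0.064 ]
```

```bash
python3 -c "
from plant import ctrl
print(ctrl.sign_off())"
```

```text
the job is handed in; nothing more can be done
None
```

I pushed the block over, slid it square against the middle of the end stop, then flipped the bar so it rests on the block. I handed the job in at about 21 s of the 54 s allowed, and no verdict was reported.

**Last checks (top view, jig frame):**
- **Block:** the end towards the stop measured x = 0.100 to 0.103 m and the rear end -0.021 m. It is centred within about 1 mm and square within about 0.03 rad. Dropping the bar moved it by less than 0.5 mm.
- **Bar:** it looks flat on the block, with its free end at x of about 0.002 m. A level bar should be at 0.005 m, so this is within measuring error. I did not measure the bar's angle or contact force directly.
- **Surroundings:** the glue bottle and offcut look unmoved in the pictures. I did not measure them or the jar again. The gripper was clear of everything at hand-in.

**What went wrong or disagreed:**
- After butting the block I mistakenly sent one 25 mm downward row while backing away. The fingertips probably tapped the board. I saw no after-effect, but I did not see the peak force.
- On the first try the bar's end caught higher up on the fingers, with about 9 N upward. I backed off, raised the tips 20 mm, and the second push went freely.
- Just after butting, the side view suggested a skew of about 0.06 rad. The clearer top view showed the block square, and I trusted that one.

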